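# Open both doors of the bench cabinet

### The arm

A 7-joint arm with a two-finger parallel gripper is mounted at the origin on a cart in front of the work surface, level with it; the furniture and walls round the work are solid. World frame = base frame: x ahead of the robot, y to its left, z up, the work surface at z = 0. Lengths are in m, angles in rad, forces in N, time in s.
With the tool pointing down it reaches from about 0.4 to 0.85 m from the base axis. Payload 4.5 kg.
Tool frame: the origin (TCP) lies midway between the tips of the shut fingers; the grasp point (between the pads) lies behind it (r.grip_point_offset is the z of the grasp point in the tool frame, in m); z points along the fingers, y is the line along which they close (so a half turn about z gives the same grasp; the last joint's range is limited). The gripper opens to 88 mm and grips with 3 to 60 N. Pads are 18 mm wide; open, the fingers measure 123 mm over their backs; the gripper's body (75 mm by 187 mm) begins 45 mm behind the grasp point.
Start: joints at [1.198, 0.689, -0.195, 1.565, 0.157, 0.902, -0.215], TCP at [0.247, -0.574, 0.239] pointing down, gripper open.
Joint ranges: [-3.01, 3.01], [-0.46, 2.08], [-1.47, 1.51], [0.13, 2.56], [-1, 4.14], [0.04, 2.09], [-2.66, 2.66]. Speed limits (rad/s): [2.57, 2.57, 3.14, 3.14, 3.14, 3.14, 3.14].

### API

Orientations are given as a unit quaternion [x, y, z, w].
In Python, from plant import r, optics, workorder gives the robot as it stands.
- The arm moves only by the shell command python3 -m creep 'ROWS' [FORCE]. ROWS is JSON, a list of rows, each an object of numbers: "grip": the gripper command: -1 is shut, 1 is fully open, values between are in proportion; "tx", "ty", "tz": the shift along the tool's x, y, z in cm; "spin": the turn about the tool's z in degrees. In form: [{"grip": .., "tx": .., "ty": .., "tz": .., "spin": ..}, ...]. A call has 1 to 8 rows; each row shifts and turns the commanded pose from where the row before left it, along the tool's axes as they then stand; what a row does not reach is not made up. A row lasts 1/12 s, in which the tool goes at most 41.7 mm and 7.16 degrees, less where a joint would pass 70% of its speed; a pose out of reach is approached as far as the arm can. A call with a gripper value outside its range is refused whole. The fingers move at their own pace and stop on an object; FORCE is the grip in N (left out, the last holds). Time passes only in rows, so rows that do not move let the fingers close. It gives the time, the measured TCP pose, the force, the opening and the grip force at its end, in the units of the state.
- r.get_state(): the state, without advancing time (a new reading comes with each control period).
- optics.snapshot(name): name is "scene" or "top" or "wrist"; returns (picture, depth): 420x560x3 uint8, red, green, blue; 420x560 float32, m along the optical axis (not along the pixel's ray), 0 where there is no reading.
- optics.get_calibration(name): a dict with "fx", "fy", "cx", "cy" (pixels), "extrinsics" (4x4, takes a point from world to camera coordinates). Camera axes: x right, y down, z forward; pixel columns grow to the right and rows downward; lengths in m; the calibration is good to about 2 mm. The wrist camera is an equidistant fisheye: a pixel r from the principal point sees the ray r / f radians off the axis. A picture is of the moment at which its call begins: read the wrist's pose just before it. get_calibration takes no time and is no camera call; for the wrist camera it gives the pose at the moment of the call.
- workorder.finish_job(): hands the job in; it is judged then, once.
The state is a dict: "clock": time; "q": joint angles; "qd": joint speeds; "joint_torque": joint torques, N m; "tool_pos": TCP position; "eef_rot": TCP orientation; "contact_force": force on the tool from outside, world axes, zero at the start; "moment": the same for the moment, N m; "opening": opening from 0.0 (shut) to 1.0 (fully open); "finger_force": force on a finger pad.
Only numpy, scipy, OpenCV 4.12 (cv2) and the standard library are available. Lean on these libraries where they do the work, as an engineer would, in place of code of your own. Each camera call takes 0.05 s, during which the arm holds its last target. There are 200 camera calls.

### The job

Open both doors of the low white cabinet on the bench. First swing open the right-hand (active) door by its upright pull; that uncovers the bolt of the left-hand (passive) door, which you then draw up by its knob, clear of its keeper, before swinging that door open too. Leave both doors standing open by more than fifty degrees with the bolt still drawn up, and do not disturb the bottle, beaker and cup standing around.

Things in the scene. Friction and masses are not known exactly. Their poses are not given: they have to be found in the camera images.
- cabinet: Low fixed white cabinet, 296 mm wide (y), 150 high, 160 deep, two grey doors (14 mm thick) closing its front. Origin: at bench height, mid-thickness of the shut doors, midway between them. x points into the cabinet, y to the passive door (left seen from the front), z up. Vertical hinge lines at x 0, y -136 mm (active) and +136 mm (passive). Tops of cabinet and doors: 150 mm height.
- active_door (a joint): Right-hand door: 0 shut, positive as its free edge swings out to the front (anticlockwise from above), stop 1.9 rad; light, stays where left. On its free edge a steel cover, 24 to 27 mm in front of the doors' mid-plane, laps 38 mm over the passive door and rises to 215 mm height with a small roof over the bolt knob; it swings away with this door.
- passive_door (a joint): Left-hand door: 0 shut, positive as its free edge swings out to the front (clockwise from above), stop 1.9 rad; light, stays where left. It cannot move until its bolt is up and the active door is open. It has no pull: swing it by the bolt knob or its free edge.
- bolt (a joint): Upright bolt on the front of the passive door near its free edge: 0 down (foot 16 mm deep behind a keeper lip on the sill), 0.026 m fully up, where it stays by friction (about 4 N to lift). Foot clear of the keeper above 0.016 m. While the active door is shut, the cover's roof stops the bolt after 5 mm.
- pull (a point): Grip point on the axis, at 188 mm height, of the active door's upright round steel pull: 14 mm diameter, 100 to 205 mm height, free all round above 145 mm. It stands 52 mm in front of the door's mid-plane, 81 mm from the hinge line (door shut: x -52, y -55 mm in the cabinet's frame). Moves with the door; the round bar can turn in the grip.
- bolt_knob (a point): Grip point on the axis of the bolt's upright round steel knob: 16 mm diameter, 35 mm tall, 172 to 207 mm height when down, this point then at 190 mm. It is 9 mm in front of the door's mid-plane, 114 mm from the passive hinge line (door shut: x -9, y +22 mm in the cabinet's frame). Moves with bolt and door; the round knob can turn in the grip.
- amber_bottle: Bystander: brown screw-cap bottle, 56 mm in diameter, 108 mm tall, loose; origin under its centre.
- beaker: Bystander: clear beaker, 53 mm in diameter, 70 mm tall, loose; origin under its centre.
- cup: Bystander: small white cup, 44 mm in diameter, 36 mm tall, loose; origin under its centre.

How it is judged:
On the way, in this order (a step that is already met when the one before it is completed fails the run):
1. the active door is swung open while the bolt is still down (value of joint active_door above 0.85 rad and value of joint bolt below 0.008 m and value of joint passive_door below 0.15 rad), for 0.2 s.
2. the passive door's bolt is drawn up (value of joint bolt above 0.015 m), for 0.2 s.
At the end, for the whole second after the job is handed in: Both doors stand still, each open by more than 0.85 rad (49 degrees), and the bolt is drawn up by more than 15 mm of its 26 mm (value of joint each of active_door, passive_door above 0.85 rad and value of joint bolt above 0.015 m and velocity of joint active_door between -0.1 and 0.1 rad/s and velocity of joint passive_door between -0.1 and 0.1 rad/s); the robot touches nothing.
It fails at once if the amber bottle was knocked out of its place or over (distance of amber_bottle from where it was at the start of the episode above 0.03 m or angle between amber_bottle's own z axis and vertical above 0.5 rad).
It fails at once if the beaker was knocked out of its place or over (distance of beaker from where it was at the start of the episode above 0.03 m or angle between beaker's own z axis and vertical above 0.5 rad).
It fails at once if the cup was knocked out of its place or over (distance of cup from where it was at the start of the episode above 0.03 m or angle between cup's own z axis and vertical above 0.5 rad).
It also fails if it takes over 45 s, if anything falls off the work surface, if the arm or the gripper's body presses on something with over 40 N, if the wrist force passes 120 N, or if a joint passes its speed limit or range.

## Working session

There is one attempt and no reset: what is moved stays moved. The work goes in short steps, Python scripts to look and compute and a shell command to move; the robot and the scene stay as the last step left them, time stands still between calls to the robot, and variables do not carry over. Pictures are saved under pics/ and viewed, at most 10 in all, crops included, and the job is handed in when it is done.

```bash
mkdir -p pics
python3 - <<'E'
from plant import r,optics
import cv2,numpy as np
print(r.get_state(), r.grip_point_offset)
for n in("scene","top"):
    p,d=optics.snapshot(n); cv2.imwrite(f"pics/{n}0.png",p[:,:,::-1]); np.save(n,d); print(n,optics.get_calibration(n))
E
```

```text
{'clock': 0.0, 'q': array([ 1.19782251,  0.69001156, -0.19450373,  1.56634017,  0.15731693,
        0.90250512, -0.21512104]), 'qd': array([-0.00120292,  0.00044887, -0.00092799,  0.00029685, -0.00030235,
        0.00215937,  0.00078474]), 'joint_torque': array([ 1.58739003e-03, -5.27564335e+01, -1.26627780e+00, -1.53432924e+01,
       -5.26296627e-02,  6.66489432e-03,  1.59927476e-04]), 'tool_pos': array([ 0.24697321, -0.57344043,  0.2378936 ]), 'eef_rot': array([ 9.79381041e-01,  2.02019558e-01, -2.63479335e-04, -8.97706354e-04]), 'contact_force': array([ 0.1310363 , -0.14279203,  0.14543856]), 'moment': array([-0.01094514, -0.02825004,  0.01971456]), 'finger_force': 0.0, 'opening': 1.003017751823447} -0.0187
scene {'fx': 536.9669568290614, 'fy': 536.9669568290614, 'cx': 281.3490359431021, 'cy': 199.47372089471838, 'extrinsics': array([[ 0.8837231 , -0.46800265, -0.00264678, -0.47768092],
       [-0.29835629, -0.55900695, -0.77362443,  0.30274386],
       [ 0.36057872,  0.68445946, -0.63363889,  1.57132144],
       [ 0.        ,  0.        ,  0.        ,  1.        ]])}
top {'fx': 463.65116670554005, 'fy': 463.65116670554005, 'cx': 285.28430166275285, 'cy': 207.2000744883975, 'extrinsics': array([[-0.02948234, -0.99947131,  0.01370742,  0.07043107],
       [-0.99060617,  0.0273834 , -0.13397602,  0.55467737],
       [ 0.13352984, -0.01752859, -0.99088977,  1.18654609],
       [ 0.        ,  0.        ,  0.        ,  1.        ]])}
```

View pics/scene0.png

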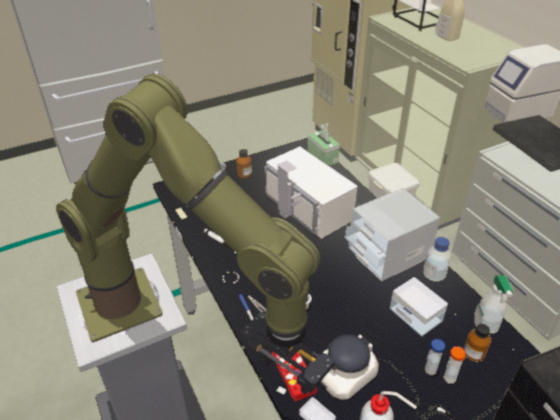

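View pics/top0.png

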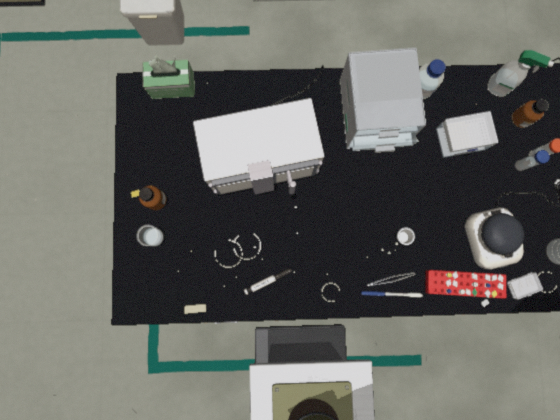

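The top view shows the cabinet's white top at about (195–322, 102–187), the cover roof at (261,175), the pull at (291,183), the bottle at (151,197), the beaker at (150,236) and the cup at (405,237).

```bash
cat > h.py <<'E'
import numpy as np,cv2
from plant import r,optics
def cloud(n,d,cal=None):
    c=cal or optics.get_calibration(n); v,u=np.mgrid[:420,:560]
    P=np.stack([(u-c['cx'])/c['fx']*d,(v-c['cy'])/c['fy']*d,d],-1); E=c['extrinsics']
    return (P-E[:3,3])@E[:3,:3]
def ray(n,u,v,z):
    c=optics.get_calibration(n);E=c['extrinsics'];R=E[:3,:3]
    o=-R.T@E[:3,3]; d=R.T@np.array([(u-c['cx'])/c['fx'],(v-c['cy'])/c['fy'],1]); return o+d*(z-o[2])/d[2]
E
python3 - <<'E'
from h import *
d=np.load("top.npy");W=cloud("top",d)
roi=np.zeros((420,560),bool);roi[90:205,185:335]=1
m=roi&(abs(W[...,2]-.15)<.012)
img=cv2.imread("pics/top0.png")
rect=cv2.minAreaRect((W[m][:,:2]*1000).astype(np.float32));print("rect",rect,cv2.boxPoints(rect),np.median(W[m][:,2]))
wm=roi&(img.min(2)>200); n,l,s,c=cv2.connectedComponentsWithStats(wm.astype(np.uint8)); k=1+np.argmax(s[1:,4]); 
ct=np.argwhere(l==k)[:,::-1]; pts=np.array([ray("top",u,v,.15)[:2] for u,v in ct]).astype(np.float32)*1000
rc=cv2.minAreaRect(pts);print("white",rc,cv2.boxPoints(rc))
m=roi&(W[...,2]>.185);n,l,s,c=cv2.connectedComponentsWithStats(m.astype(np.uint8))
for i in range(1,n):
    if s[i,4]>3: q=W[l==i]; print("high",s[i],q.mean(0),q.min(0),q.max(0))
for nm,(u,v),z in(("bottle",(151,197),.1),("beaker",(150,236),.07),("cup",(405,237),.036),("pulltop",(290,176),.205)): print(nm,ray("top",u,v,z))
for nm,(x,y,w,h) in dict(bottle=(130,175,50,45),beaker=(130,220,40,35),cup=(390,222,35,30)).items():
    q=W[y:y+h,x:x+w].reshape(-1,3);q=q[q[:,2]>.02]; print(nm,q[:,:].min(0),q.max(0),q.mean(0))
big=cv2.resize(img[85:215,180:340],None,fx=4.5,fy=4.5,interpolation=cv2.INTER_CUBIC);cv2.imwrite("pics/crop1.png",big)
E
```

```text
rect ((678.7105712890625, 111.58718872070312), (219.51837158203125, 296.74945068359375), 9.924671173095703) [[545.02106  238.82416 ]
 [596.1668   -53.484493]
 [812.4001   -15.64978 ]
 [761.25433  276.65887 ]] 0.14925231683258586Traceback (most recent call last):
  File "<stdin>", line 8, in <module>
  File "h.py", line 8, in ray
    c=optics.get_calibration(n);E=c['extrinsics'];R=E[:3,:3]
ValueError: time passes only in moves, steps and waits
```

```bash
cat >> h.py <<'E'
import functools
_g=functools.lru_cache(None)(optics.get_calibration)
def ray(n,u,v,z):
    c=_g(n);E=c['extrinsics'];R=E[:3,:3]
    o=-R.T@E[:3,3]; d=R.T@np.array([(u-c['cx'])/c['fx'],(v-c['cy'])/c['fy'],1]); return o+d*(z-o[2])/d[2]
E
python3 - <<'E'
from h import *
d=np.load("top.npy");W=cloud("top",d)
roi=np.zeros((420,560),bool);roi[90:205,185:335]=1
img=cv2.imread("pics/top0.png")
wm=roi&(img.min(2)>200); n,l,s,c=cv2.connectedComponentsWithStats(wm.astype(np.uint8)); k=1+np.argmax(s[1:,4]); 
ct=np.argwhere(l==k)[:,::-1]; pts=np.array([ray("top",u,v,.15)[:2] for u,v in ct]).astype(np.float32)*1000
rc=cv2.minAreaRect(pts);print("white",rc,cv2.boxPoints(rc))
m=roi&(W[...,2]>.185);n,l,s,c=cv2.connectedComponentsWithStats(m.astype(np.uint8))
for i in range(1,n):
    if s[i,4]>3: q=W[l==i]; print("high",s[i],q.mean(0),q.min(0),q.max(0))
for nm,(u,v),z in(("bottle",(151,197),.1),("beaker",(150,236),.07),("cup",(405,237),.036),("pulltop",(290,176),.205)): print(nm,ray("top",u,v,z))
for nm,(x,y,w,h) in dict(bottle=(130,175,50,45),beaker=(130,220,40,35),cup=(390,222,35,30)).items():
    q=W[y:y+h,x:x+w].reshape(-1,3);q=q[q[:,2]>.02]; print(nm,q[:,:].min(0),q.max(0),q.mean(0))
big=cv2.resize(img[85:215,180:340],None,fx=4.5,fy=4.5,interpolation=cv2.INTER_CUBIC);cv2.imwrite("pics/crop1.png",big)
E
```

```text
white ((711.3676147460938, 117.91290283203125), (148.23716735839844, 292.2049560546875), 10.170488357543945) [[612.61523  248.63191 ]
 [664.21216  -38.98151 ]
 [810.12     -12.806107]
 [758.5231   274.8073  ]]
high [248 160  25  23 439] [0.61567171 0.11235078 0.21714154] [0.39310399 0.07600336 0.18521989] [0.64277652 0.13987768 1.24908442]
high [290 182   7   7  36] [0.58043991 0.04055075 0.23036141] [0.39310399 0.03335114 0.18644567] [0.59238359 0.07600336 1.24908442]
bottle [0.58292983 0.39033749 0.1       ]
beaker [0.48783423 0.40015206 0.07      ]
cup [ 0.46892337 -0.2575276   0.036     ]
pulltop [0.6056889  0.04459081 0.205     ]
bottle [0.39310399 0.07600336 0.02030847] [0.61774746 0.42881728 1.24908442] [0.58233825 0.38920799 0.09851028]
beaker [0.39310399 0.07600336 0.0202503 ] [0.51632547 0.43430749 1.24908442] [0.48972495 0.40659882 0.05626758]
cup [ 0.39310399 -0.28271356  0.0202194 ] [0.49284959 0.07600336 1.24908442] [ 0.46873295 -0.25032816  0.08398001]
```

View pics/crop1.png

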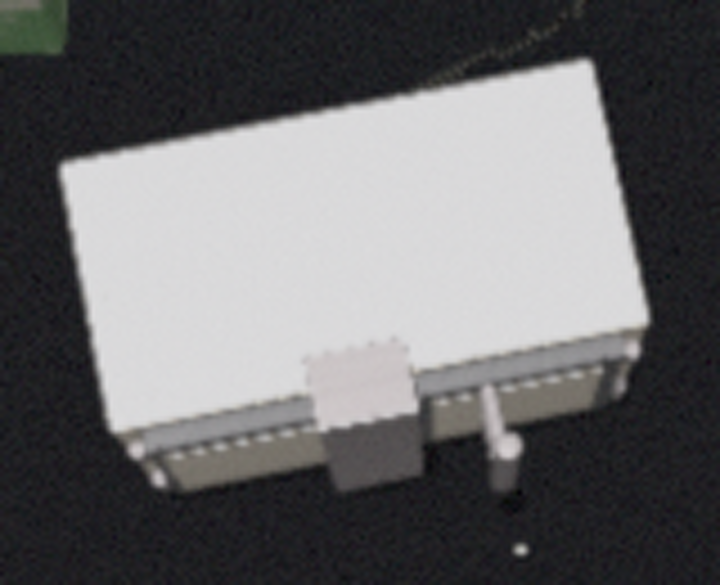

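The crop shows the pull's top at crop (510,440), which is image (293.3,182.8), and the hinge pins at crop (137,450) and (632,347). The roof's front edge is about crop (322..415, 430..415).

Run:
```python
from h import *
th=np.deg2rad(10.1);R=np.array([[np.cos(th),-np.sin(th)],[np.sin(th),np.cos(th)]])
P=lambda cu,cv,z: ray("top",180+cu/4.5-.4,85+cv/4.5-.4,z)[:2]
pull=P(510,440,.205);a=P(632,347,.15);b=P(137,450,.15)
print("pull",pull,"hinges",a,b,(a+b)/2,"len",np.linalg.norm(a-b),"ang",np.degrees(np.arctan2(-(b-a)[0],(b-a)[1])))
bk=np.array([.7843,.131]);
for c in (P(305,355,.215),P(405,342,.215),P(325,432,.215),P(420,415,.215)): print("roof corner",c,R.T@(c-(pull-R@[-.052,-.055])))
print("O from pull",pull-R@[-.052,-.055],"O from hinge",(a+b)/2,"O from rear centre if rear=.16/.167",bk-R@[.16,0],bk-R@[.153,0])
```

```text
pull [0.59064542 0.03833395] hinges [ 0.65024055 -0.03106289] [0.60098205 0.23567482] [0.6256113  0.10230597] len 0.27124786348690566 ang 10.462944951248378
roof corner [0.63524421 0.14104744] [0.00992018 0.03830062]
roof corner [0.64064624 0.09030996] [ 0.00634083 -0.01259794]
roof corner [0.59535141 0.13172482] [-0.03098929  0.03611833]
roof corner [0.60278701 0.0836886 ] [-0.03209287 -0.01247744]
O from pull [0.63219442 0.1016007 ] O from hinge [0.6256113  0.10230597] O from rear centre if rear=.16/.167 [0.62677949 0.10294132] [0.63367101 0.10416889]
```

```bash
cat >> h.py <<'E'
from scipy.spatial.transform import Rotation as Ro
O=np.array([.630,.102]);TH=np.deg2rad(10.2);RC=np.array([[np.cos(TH),-np.sin(TH)],[np.sin(TH),np.cos(TH)]])
def go(cx,cy,gz):
    "tool-axis shift (cm) that takes the grasp point to cabinet-frame cx,cy (mm), height gz (mm)"
    s=r.get_state();T=Ro.from_quat(s['eef_rot']);g=s['tool_pos']+T.apply([0,0,r.grip_point_offset])
    w=np.r_[O+RC@np.array([cx,cy])/1e3,gz/1e3]
    x=T.apply([1,0,0]);print("grasp cab mm",np.r_[RC.T@(g[:2]-O),g[2]]*1e3//.1/10,"tool x yaw-cab",np.degrees(np.arctan2(x[1],x[0])-TH).round(2),"z",T.apply([0,0,1]).round(3),"shift cm",(T.inv().apply(w-g)*100).round(2),"open",s['opening'].round(3),"ff",np.round(s['finger_force'],1),"F",s['contact_force'].round(1),"t",s['clock'])
E
python3 - <<'E'
from h import *
W=cloud("top",np.load("top.npy"));X=W[...,0];Y=W[...,1];Z=W[...,2]
m=(X>.2)&(X<.62)&(Y<-.05)&(Z>.05)&(Z<.6)
for y in np.arange(-.6,-.05,.1):
    k=m&(abs(Y-y)<.05)
    if k.any(): print(y.round(2),k.sum(),Z[k].max(),X[k].min())
go(-52,-55,260)
E
python3 -m creep '[{"grip":0.2,"tz":-3,"spin":6.5},{"grip":0.2,"tz":-3,"spin":6.5}]' 20
```

```text
-0.6 37 0.06545788777577699 0.4047806407429155
-0.5 1499 0.10393371496131511 0.40444618316837494
-0.4 113 0.09313835500453786 0.4456304995670931Traceback (most recent call last):
  File "<stdin>", line 7, in <module>
  File "h.py", line 21, in go
    x=T.apply([1,0,0]);print("grasp cab mm",np.r_[RC.T@(g[:2]-O),g[2]]*1e3//.1/10,"tool x yaw-cab",np.degrees(np.arctan2(x[1],x[0])-TH).round(2),"z",T.apply([0,0,1]).round(3),"shift cm",(T.inv().apply(w-g)*100).round(2),"open",s['opening'].round(3),"ff",np.round(s['finger_force'],1),"F",s['contact_force'].round(1),"t",s['clock'])
                                                                                                                                                                                                                                   ^^^^^^^^^^^^^^^^^^
AttributeError: 'float' object has no attribute 'round'
$[0]: bad value
```

```bash
sed -i "s/s\['opening'\].round(3)/round(s['opening'],3)/" h.py
python3 -m creep '[{"grip":0.2,"tx":0,"ty":0,"tz":-3,"spin":6.5},{"grip":0.2,"tx":0,"ty":0,"tz":-3,"spin":6.5},{"grip":0.2,"tx":0,"ty":0,"tz":0,"spin":0}]' 20; python3 -c "
from h import *;go(-52,-55,270)"
```

```text
clock: 0.35
tool_pos: [0.2489, -0.5766, 0.304]
eef_rot: [0.996, 0.088, 0.002, 0.005]
contact_force: [0.6, -0.9, 0.4]
opening: 0.798
finger_force: 0.0
grasp cab mm [-495.4 -600.3  322.7] tool x yaw-cab -0.16 z [ 0.004 -0.009 -1.   ] shift cm [ 44.17 -54.69   4.89] open 0.798 ff 0.0 F [ 0.6 -0.9  0.4] t 0.35
```

```bash
for i in 1 2; do python3 -m creep '[{"grip":0.2,"tx":1.8,"ty":-2.3,"tz":0,"spin":0},{"grip":0.2,"tx":1.8,"ty":-2.3,"tz":0,"spin":0},{"grip":0.2,"tx":1.8,"ty":-2.3,"tz":0,"spin":0},{"grip":0.2,"tx":1.8,"ty":-2.3,"tz":0,"spin":0},{"grip":0.2,"tx":1.8,"ty":-2.3,"tz":0,"spin":0},{"grip":0.2,"tx":1.8,"ty":-2.3,"tz":0,"spin":0},{"grip":0.2,"tx":1.8,"ty":-2.3,"tz":0,"spin":0},{"grip":0.2,"tx":1.8,"ty":-2.3,"tz":0,"spin":0}]' >/dev/null; done
python3 -c "
from h import *;go(-52,-55,270)"
```

```text
grasp cab mm [-208.7 -227.7  317. ] tool x yaw-cab 0.15 z [-0.001 -0.    -1.   ] shift cm [ 15.71 -17.23   4.7 ] open 0.602 ff 0.0 F [ 0.4 -0.3 -0.5] t 1.6833
```

```bash
python3 -m creep '[{"grip":0.2,"tx":1.9,"ty":-2.1,"tz":0.6,"spin":0},{"grip":0.2,"tx":1.9,"ty":-2.1,"tz":0.6,"spin":0},{"grip":0.2,"tx":1.9,"ty":-2.1,"tz":0.6,"spin":0},{"grip":0.2,"tx":1.9,"ty":-2.1,"tz":0.6,"spin":0},{"grip":0.2,"tx":1.9,"ty":-2.1,"tz":0.6,"spin":0},{"grip":0.2,"tx":1.9,"ty":-2.1,"tz":0.6,"spin":0},{"grip":0.2,"tx":0,"ty":0,"tz":0,"spin":0},{"grip":0.2,"tx":0,"ty":0,"tz":0,"spin":0}]' >/dev/null
python3 - <<'E'
from h import *;go(-52,-55,270)
c=optics.get_calibration("wrist");p,d=optics.snapshot("wrist");cv2.imwrite("pics/w1.png",p[:,:,::-1])
import pickle;pickle.dump((c,d),open("w1.pkl","wb"));print(c)
E
```

```text
grasp cab mm [ -95.  -100.9  280.4] tool x yaw-cab 0.36 z [-0.002  0.001 -1.   ] shift cm [ 4.33 -4.56  1.04] open 0.601 ff 0.0 F [ 0.3 -0.6  0.8] t 2.35
{'fx': 325.19226210127806, 'fy': 325.19226210127806, 'cx': 279.9073602969822, 'cy': 212.85198688226217, 'extrinsics': array([[ 1.83456947e-01, -9.83027735e-01, -1.41853563e-04,
        -1.17022950e-01],
       [-9.38527252e-01, -1.75194994e-01,  2.97444637e-01,
         4.69318365e-01],
       [-2.92421180e-01, -5.44351516e-02, -9.54739057e-01,
         5.73821021e-01],
       [ 0.00000000e+00,  0.00000000e+00,  0.00000000e+00,
         1.00000000e+00]])}
```

View pics/w1.png

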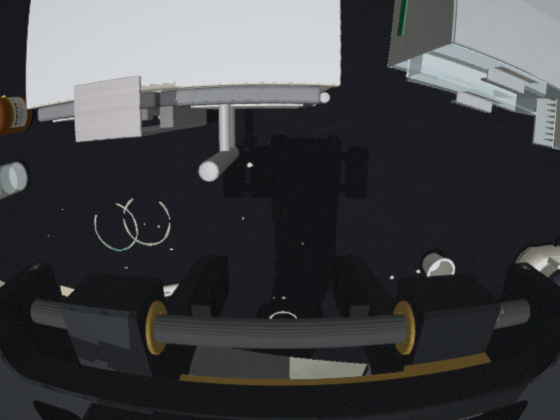

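The wrist view shows the pull's top at (209,170), the roof corners at (75,87), (140,77), (142,134) and (79,141), and the active hinge pin at (324,98).

```bash
cat >> h.py <<'E'
def wray(c,u,v,z):
    a=np.array([u-c['cx'],v-c['cy']]);ra=np.hypot(*a);t=ra/c['fx'];E=c['extrinsics'];R=E[:3,:3]
    d=R.T@np.r_[a/ra*np.sin(t),np.cos(t)];o=-R.T@E[:3,3];p=o+d*(z-o[2])/d[2];return np.r_[RC.T@(p[:2]-O),z]*1e3
E
python3 - <<'E'
from h import *;import pickle
c,d=pickle.load(open("w1.pkl","rb"))
for n,u,v,z in(("pull",209,170,.205),("roof",75,87,.215),("roof",140,77,.215),("roof",142,134,.215),("roof",79,141,.215),("hinge",324,98,.15),("cabfrontR",340,86,.15)): print(n,wray(c,u,v,z).round(1))
E
```

```text
pull [-53.4 -56.6 205. ]
roof [  8.4  35.3 215. ]
roof [  8.6 -15.2 215. ]
roof [-27.7 -15.6 215. ]
roof [-28.8  33.8 215. ]
hinge [  -4.6 -136.3  150. ]
cabfrontR [   5.6 -148.9  150. ]
```

```bash
sed -i 's/^O=np.array(\[.630,.102\])/O=np.array([.6291,.1000])/' h.py
python3 -m creep '[{"grip":0.2,"tx":2.1,"ty":-2.2,"tz":0,"spin":0},{"grip":0.2,"tx":2.1,"ty":-2.2,"tz":0,"spin":0},{"grip":0.2,"tx":0,"ty":0,"tz":0,"spin":0},{"grip":0.2,"tx":0,"ty":0,"tz":0,"spin":0},{"grip":0.2,"tx":0,"ty":0,"tz":0,"spin":0}]' >/dev/null
python3 -c "
from h import *;go(-52,-55,188)"
```

```text
grasp cab mm [-53.3 -58.9 281.3] tool x yaw-cab 0.0 z [-0.001 -0.002 -1.   ] shift cm [ 0.13 -0.4   9.33] open 0.602 ff 0.0 F [-0.1 -0.1 -0.9] t 2.8167
```

Descend, close and check.

```bash
python3 -m creep '[{"grip":0.2,"tx":0.1,"ty":-0.4,"tz":1,"spin":0},{"grip":0.2,"tx":0,"ty":0,"tz":2,"spin":0},{"grip":0.2,"tx":0,"ty":0,"tz":2,"spin":0},{"grip":0.2,"tx":0,"ty":0,"tz":2,"spin":0},{"grip":0.2,"tx":0,"ty":0,"tz":1.5,"spin":0},{"grip":0.2,"tx":0,"ty":0,"tz":0.8,"spin":0},{"grip":0.2,"tx":0,"ty":0,"tz":0,"spin":0},{"grip":0.2,"tx":0,"ty":0,"tz":0,"spin":0}]'
python3 -m creep '[{"grip":-1,"tx":0,"ty":0,"tz":0,"spin":0},{"grip":-1,"tx":0,"ty":0,"tz":0,"spin":0},{"grip":-1,"tx":0,"ty":0,"tz":0,"spin":0},{"grip":-1,"tx":0,"ty":0,"tz":0,"spin":0},{"grip":-1,"tx":0,"ty":0,"tz":0,"spin":0},{"grip":-1,"tx":0,"ty":0,"tz":0,"spin":0}]' 15
python3 -c "
from h import *;go(-52,-55,188)
h=np.array([0,-136.]);a0=np.arctan2(81,-52);q=np.array([-52,-55.])
for k in range(1,16):
    t=a0+k*.1;n=h+96.25*np.array([np.cos(t),np.sin(t)]);print((n-q).round(1)/10*[1,-1]);q=n"
```

```text
clock: 3.48
tool_pos: [0.5879, 0.0382, 0.1696]
eef_rot: [0.996, 0.089, -0.0, 0.0]
contact_force: [0.3, -0.4, -0.3]
opening: 0.598
finger_force: 0.0
clock: 3.98
tool_pos: [0.5883, 0.0389, 0.17]
eef_rot: [0.996, 0.09, 0.0, 0.0]
contact_force: [-0.2, 0.3, 0.2]
opening: 0.17
finger_force: 0.0
grasp cab mm [-51.  -52.9 188.6] tool x yaw-cab 0.11 z [ 0.001 -0.    -1.   ] shift cm [-0.1   0.21  0.07] open 0.17 ff 0.0 F [-0.2  0.3  0.2] t 3.9833
[-0.78  0.56]
[-0.72  0.63]
[-0.66  0.7 ]
[-0.58  0.77]
[-0.5   0.82]
[-0.42  0.87]
[-0.33  0.9 ]
[-0.24  0.93]
[-0.14  0.95]
[-0.05  0.96]
[0.05 0.96]
[0.14 0.95]
[0.24 0.93]
[0.33 0.9 ]
[0.42 0.87]
```

```bash
python3 -m creep '[{"grip":-1,"tx":0,"ty":0,"tz":0,"spin":0},{"grip":-1,"tx":0,"ty":0,"tz":0,"spin":0}]' 15 | tail -2
python3 -m creep '[{"grip":-1,"tx":-0.39,"ty":0.28,"tz":0,"spin":0},{"grip":-1,"tx":-0.39,"ty":0.28,"tz":0,"spin":0},{"grip":-1,"tx":-0.36,"ty":0.31,"tz":0,"spin":0},{"grip":-1,"tx":-0.36,"ty":0.31,"tz":0,"spin":0},{"grip":-1,"tx":-0.33,"ty":0.35,"tz":0,"spin":0},{"grip":-1,"tx":-0.33,"ty":0.35,"tz":0,"spin":0},{"grip":-1,"tx":-0.29,"ty":0.38,"tz":0,"spin":0},{"grip":-1,"tx":-0.29,"ty":0.38,"tz":0,"spin":0}]'
python3 -c "
from h import *;go(-52,-55,188)"
```

```text
opening: 0.15
finger_force: 15.0
clock: 4.82
tool_pos: [0.564, 0.0085, 0.1698]
eef_rot: [0.996, 0.09, -0.002, -0.001]
contact_force: [-4.6, 5.4, 7.6]
opening: 0.153
finger_force: 15.0
grasp cab mm [-80.3 -78.6 188.5] tool x yaw-cab 0.15 z [-0.003  0.001 -1.   ] shift cm [ 2.83 -2.35  0.05] open 0.153 ff 15.0 F [-4.6  5.4  7.6] t 4.8167
```

```bash
python3 -m creep '[{"grip":-1,"tx":-0.25,"ty":0.41,"tz":0,"spin":0},{"grip":-1,"tx":-0.25,"ty":0.41,"tz":0,"spin":0},{"grip":-1,"tx":-0.21,"ty":0.43,"tz":0,"spin":0},{"grip":-1,"tx":-0.21,"ty":0.43,"tz":0,"spin":0},{"grip":-1,"tx":-0.17,"ty":0.45,"tz":0,"spin":0},{"grip":-1,"tx":-0.17,"ty":0.45,"tz":0,"spin":0},{"grip":-1,"tx":-0.12,"ty":0.46,"tz":0,"spin":0},{"grip":-1,"tx":-0.12,"ty":0.46,"tz":0,"spin":0}]' | tail -3
python3 -m creep '[{"grip":-1,"tx":-0.07,"ty":0.48,"tz":0,"spin":0},{"grip":-1,"tx":-0.07,"ty":0.48,"tz":0,"spin":0},{"grip":-1,"tx":-0.02,"ty":0.48,"tz":0,"spin":0},{"grip":-1,"tx":-0.02,"ty":0.48,"tz":0,"spin":0},{"grip":-1,"tx":0.02,"ty":0.48,"tz":0,"spin":0},{"grip":-1,"tx":0.02,"ty":0.48,"tz":0,"spin":0},{"grip":-1,"tx":0.07,"ty":0.48,"tz":0,"spin":0},{"grip":-1,"tx":0.07,"ty":0.48,"tz":0,"spin":0}]' | tail -3
python3 -m creep '[{"grip":-1,"tx":0.12,"ty":0.46,"tz":0,"spin":0},{"grip":-1,"tx":0.12,"ty":0.46,"tz":0,"spin":0},{"grip":-1,"tx":0.16,"ty":0.45,"tz":0,"spin":0},{"grip":-1,"tx":0.16,"ty":0.45,"tz":0,"spin":0},{"grip":-1,"tx":0.21,"ty":0.43,"tz":0,"spin":0},{"grip":-1,"tx":0.21,"ty":0.43,"tz":0,"spin":0},{"grip":-1,"tx":0,"ty":0,"tz":0,"spin":0},{"grip":-1,"tx":0,"ty":0,"tz":0,"spin":0}]' | tail -3
python3 -c "
from h import *;go(-79,-191,188)"
```

```text
contact_force: [-3.0, 2.5, 4.9]
opening: 0.152
finger_force: 15.0
contact_force: [-2.5, 2.3, 4.7]
opening: 0.151
finger_force: 15.0
contact_force: [-1.0, 0.0, 3.6]
opening: 0.156
finger_force: 15.0
grasp cab mm [ -83.2 -180.4  188.4] tool x yaw-cab 0.06 z [ 0.001 -0.001 -1.   ] shift cm [0.42 1.06 0.04] open 0.156 ff 15.0 F [-1.   0.   3.6] t 6.8167
```

```bash
python3 -m creep '[{"grip":0,"tx":0,"ty":0,"tz":0,"spin":0},{"grip":0,"tx":0,"ty":0,"tz":0,"spin":0},{"grip":0,"tx":0,"ty":0,"tz":0,"spin":0},{"grip":0,"tx":0,"ty":0,"tz":0,"spin":0},{"grip":0,"tx":0,"ty":0,"tz":-2,"spin":0},{"grip":0,"tx":0,"ty":0,"tz":-3,"spin":0},{"grip":0,"tx":0,"ty":0,"tz":-3,"spin":0},{"grip":0,"tx":0,"ty":0,"tz":-1,"spin":0}]' | tail -3
python3 -m creep '[{"grip":0,"tx":0,"ty":-2.5,"tz":0,"spin":0},{"grip":0,"tx":0,"ty":-2.5,"tz":0,"spin":0},{"grip":0,"tx":0,"ty":-2.5,"tz":0,"spin":0},{"grip":0,"tx":0,"ty":-2.5,"tz":0,"spin":0},{"grip":0,"tx":0,"ty":-2.5,"tz":0,"spin":0},{"grip":0,"tx":0,"ty":-2.5,"tz":0,"spin":0},{"grip":0,"tx":0,"ty":0,"tz":0,"spin":0},{"grip":0,"tx":0,"ty":0,"tz":0,"spin":0}]' | tail -3
python3 - <<'E'
from h import *;go(-9,22,190)
c=optics.get_calibration("wrist");p,d=optics.snapshot("wrist");cv2.imwrite("pics/w2.png",p[:,:,::-1])
import pickle;pickle.dump((c,d),open("w2.pkl","wb"))
E
```

```text
contact_force: [0.0, -0.7, 0.0]
opening: 0.5
finger_force: 0.0
contact_force: [0.0, 0.1, 0.1]
opening: 0.499
finger_force: 0.0
grasp cab mm [-84. -28. 278.] tool x yaw-cab 0.31 z [-0.001  0.    -1.   ] shift cm [ 7.53 -4.96  8.8 ] open 0.499 ff 0.0 F [0.  0.1 0.1] t 8.15
```

View pics/w2.png

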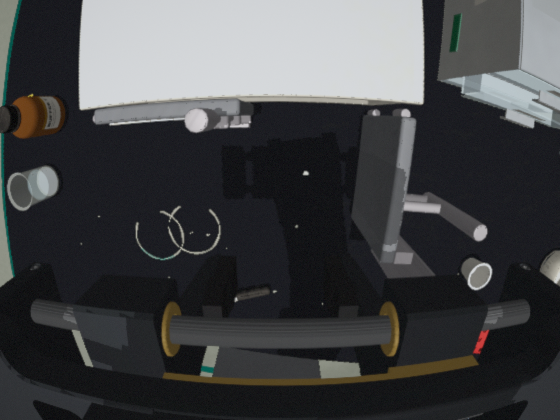

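The active door now stands open at about 85°. The bolt knob's top is at (197,119).

```bash
python3 - <<'E'
from h import *;import pickle
c,d=pickle.load(open("w2.pkl","rb"));print(wray(c,197,119,.207).round(1))
E
python3 -m creep '[{"grip":0,"tx":1.9,"ty":-1.2,"tz":0,"spin":0},{"grip":0,"tx":1.9,"ty":-1.2,"tz":0,"spin":0},{"grip":0,"tx":1.9,"ty":-1.2,"tz":0,"spin":0},{"grip":0,"tx":1.9,"ty":-1.2,"tz":0,"spin":0},{"grip":0,"tx":0,"ty":0,"tz":0,"spin":0},{"grip":0,"tx":0,"ty":0,"tz":0,"spin":0},{"grip":0,"tx":0,"ty":0,"tz":0,"spin":0}]' | tail -3
python3 -c "
from h import *;go(-9,22,190)"
```

```text
[ -9.3  22.  207. ]
contact_force: [-0.8, 0.2, -0.4]
opening: 0.502
finger_force: 0.0
grasp cab mm [ -8.6  16.2 277.9] tool x yaw-cab -0.03 z [-0.001 -0.002 -1.   ] shift cm [-0.03 -0.59  8.79] open 0.502 ff 0.0 F [-0.8  0.2 -0.4] t 8.7833
```

```bash
python3 -m creep '[{"grip":0,"tx":0,"ty":-0.6,"tz":1,"spin":0},{"grip":0,"tx":0,"ty":0,"tz":2,"spin":0},{"grip":0,"tx":0,"ty":0,"tz":2,"spin":0},{"grip":0,"tx":0,"ty":0,"tz":2,"spin":0},{"grip":0,"tx":0,"ty":0,"tz":1,"spin":0},{"grip":0,"tx":0,"ty":0,"tz":0.7,"spin":0},{"grip":0,"tx":0,"ty":0,"tz":0,"spin":0},{"grip":0,"tx":0,"ty":0,"tz":0,"spin":0}]'|tail -3
python3 -m creep '[{"grip":-1,"tx":0,"ty":0,"tz":0,"spin":0},{"grip":-1,"tx":0,"ty":0,"tz":0,"spin":0},{"grip":-1,"tx":0,"ty":0,"tz":0,"spin":0},{"grip":-1,"tx":0,"ty":0,"tz":0,"spin":0},{"grip":-1,"tx":0,"ty":0,"tz":0,"spin":0},{"grip":-1,"tx":0,"ty":0,"tz":0,"spin":0},{"grip":-1,"tx":0,"ty":0,"tz":0,"spin":0}]' 30 |tail -3
python3 -c "
from h import *;go(-9,22,190)"
```

```text
contact_force: [1.2, -1.3, 0.7]
opening: 0.5
finger_force: 0.0
contact_force: [0.7, -1.4, 2.3]
opening: 0.17
finger_force: 30.0
grasp cab mm [ -7.7  24.3 191.8] tool x yaw-cab 0.1 z [ 0.001 -0.    -1.   ] shift cm [-0.14  0.24  0.19] open 0.17 ff 30.0 F [ 0.7 -1.4  2.3] t 10.0333
```

Gripped. Lift the bolt by 24 mm.

```bash
python3 -m creep '[{"grip":-1,"tx":0,"ty":0,"tz":-0.4,"spin":0},{"grip":-1,"tx":0,"ty":0,"tz":-0.5,"spin":0},{"grip":-1,"tx":0,"ty":0,"tz":-0.5,"spin":0},{"grip":-1,"tx":0,"ty":0,"tz":-0.5,"spin":0},{"grip":-1,"tx":0,"ty":0,"tz":-0.5,"spin":0},{"grip":-1,"tx":0,"ty":0,"tz":0,"spin":0},{"grip":-1,"tx":0,"ty":0,"tz":0,"spin":0},{"grip":-1,"tx":0,"ty":0,"tz":0,"spin":0}]'
python3 - <<'E'
from h import *;go(-9,22,190)
c=optics.get_calibration("wrist");p,d=optics.snapshot("wrist");cv2.imwrite("pics/w3.png",p[:,:,::-1])
h=np.array([0,136.]);a0=np.arctan2(-114,-9);q=np.array([-9,22.])
for k in range(1,14):
    t=a0-k*.1;n=h+114.4*np.array([np.cos(t),np.sin(t)]);print((n-q).round(1)/10*[1,-1]);q=n
E
```

```text
clock: 10.7
tool_pos: [0.6174, 0.1227, 0.1975]
eef_rot: [0.996, 0.09, 0.001, 0.0]
contact_force: [-0.8, -1.3, 1.8]
opening: 0.171
finger_force: 30.0
grasp cab mm [ -7.6  24.4 216.1] tool x yaw-cab 0.1 z [ 0.001 -0.    -1.   ] shift cm [-0.15  0.24  2.62] open 0.171 ff 30.0 F [-0.8 -1.3  1.8] t 10.7
[-1.13 -0.14]
[-1.11 -0.26]
[-1.08 -0.37]
[-1.04 -0.48]
[-0.99 -0.58]
[-0.92 -0.67]
[-0.85 -0.76]
[-0.77 -0.84]
[-0.68 -0.92]
[-0.59 -0.98]
[-0.49 -1.03]
[-0.38 -1.08]
[-0.27 -1.11]
```

View pics/w3.png

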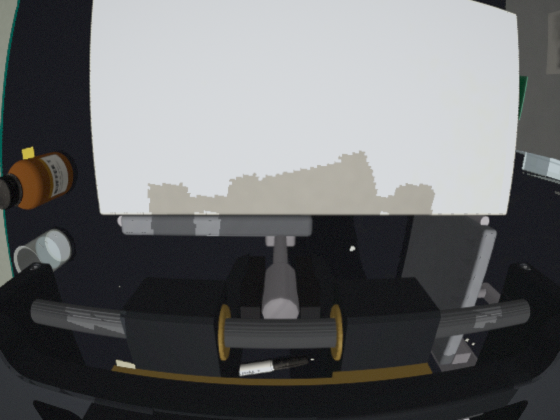

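The knob sits between the pads at (281,300), with the raised bolt shaft visible behind it. I'll swing gently and watch the force.

```bash
python3 -m creep '[{"grip":-1,"tx":-0.57,"ty":-0.07,"tz":0,"spin":0},{"grip":-1,"tx":-0.57,"ty":-0.07,"tz":0,"spin":0},{"grip":-1,"tx":-0.55,"ty":-0.13,"tz":0,"spin":0}]' 
python3 -c "
from h import *;go(-9,22,216)"
```

```text
clock: 11.0
tool_pos: [0.6008, 0.1221, 0.1972]
eef_rot: [0.996, 0.089, 0.002, 0.0]
contact_force: [4.4, -2.0, 2.5]
opening: 0.17
finger_force: 30.0
grasp cab mm [-24.1  26.7 215.9] tool x yaw-cab 0.03 z [ 0.003  0.    -1.   ] shift cm [ 1.5   0.48 -0.  ] open 0.17 ff 30.0 F [ 4.4 -2.   2.5] t 11.0
```

It moves freely, so I'll continue.

```bash
python3 -m creep '[{"grip":-1,"tx":-0.55,"ty":-0.13,"tz":0,"spin":0},{"grip":-1,"tx":-0.54,"ty":-0.18,"tz":0,"spin":0},{"grip":-1,"tx":-0.54,"ty":-0.18,"tz":0,"spin":0},{"grip":-1,"tx":-0.52,"ty":-0.24,"tz":0,"spin":0},{"grip":-1,"tx":-0.52,"ty":-0.24,"tz":0,"spin":0},{"grip":-1,"tx":-0.5,"ty":-0.29,"tz":0,"spin":0},{"grip":-1,"tx":-0.5,"ty":-0.29,"tz":0,"spin":0},{"grip":-1,"tx":-0.46,"ty":-0.34,"tz":0,"spin":0}]' | tail -3
python3 -m creep '[{"grip":-1,"tx":-0.46,"ty":-0.34,"tz":0,"spin":0},{"grip":-1,"tx":-0.43,"ty":-0.38,"tz":0,"spin":0},{"grip":-1,"tx":-0.43,"ty":-0.38,"tz":0,"spin":0},{"grip":-1,"tx":-0.39,"ty":-0.42,"tz":0,"spin":0},{"grip":-1,"tx":-0.39,"ty":-0.42,"tz":0,"spin":0},{"grip":-1,"tx":-0.34,"ty":-0.46,"tz":0,"spin":0},{"grip":-1,"tx":-0.34,"ty":-0.46,"tz":0,"spin":0},{"grip":-1,"tx":-0.3,"ty":-0.49,"tz":0,"spin":0}]' | tail -3
python3 -m creep '[{"grip":-1,"tx":-0.3,"ty":-0.49,"tz":0,"spin":0},{"grip":-1,"tx":-0.25,"ty":-0.52,"tz":0,"spin":0},{"grip":-1,"tx":-0.25,"ty":-0.52,"tz":0,"spin":0},{"grip":-1,"tx":-0.19,"ty":-0.54,"tz":0,"spin":0},{"grip":-1,"tx":-0.19,"ty":-0.54,"tz":0,"spin":0},{"grip":-1,"tx":0,"ty":0,"tz":0,"spin":0},{"grip":-1,"tx":0,"ty":0,"tz":0,"spin":0}]'
python3 -c "
from h import *;go(-9,22,216)"
```

```text
contact_force: [1.3, -5.8, 1.6]
opening: 0.17
finger_force: 30.0
contact_force: [-3.6, -8.2, 2.2]
opening: 0.17
finger_force: 30.0
clock: 12.92
tool_pos: [0.4958, 0.1833, 0.1948]
eef_rot: [0.996, 0.091, -0.007, 0.002]
contact_force: [-7.9, -4.8, 1.7]
opening: 0.173
finger_force: 30.0
grasp cab mm [-116.2  105.6  213.4] tool x yaw-cab 0.27 z [-0.014 -0.005 -1.   ] shift cm [10.67  8.42 -0.39] open 0.173 ff 30.0 F [-7.9 -4.8  1.7] t 12.9167
```

```bash
python3 -m creep '[{"grip":-1,"tx":0.3,"ty":0,"tz":0,"spin":0},{"grip":-1,"tx":0.2,"ty":0,"tz":0,"spin":0},{"grip":-1,"tx":0,"ty":0,"tz":0,"spin":0},{"grip":0,"tx":0,"ty":0,"tz":0,"spin":0},{"grip":0,"tx":0,"ty":0,"tz":0,"spin":0},{"grip":0,"tx":0,"ty":0,"tz":0,"spin":0},{"grip":0,"tx":0,"ty":0,"tz":0,"spin":0},{"grip":0,"tx":0,"ty":0,"tz":0,"spin":0}]'
python3 -m creep '[{"grip":0,"tx":0,"ty":0,"tz":-1,"spin":0},{"grip":0,"tx":0,"ty":0,"tz":-2,"spin":0},{"grip":0,"tx":0,"ty":0,"tz":-3,"spin":0},{"grip":0,"tx":0,"ty":0,"tz":-3,"spin":0},{"grip":0,"tx":0,"ty":0,"tz":-2,"spin":0},{"grip":0,"tx":-3,"ty":0,"tz":0,"spin":0},{"grip":0,"tx":-3,"ty":0,"tz":0,"spin":0},{"grip":0,"tx":0,"ty":0,"tz":0,"spin":0}]'
python3 - <<'E'
from h import *
p,d=optics.snapshot("scene");c=optics.get_calibration("wrist");w,dw=optics.snapshot("wrist")
p=cv2.resize(p[120:300,200:440],None,fx=2.2,fy=2.2);o=np.zeros((420,560+p.shape[1],3),np.uint8);o[:420,:560]=w;o[:p.shape[0],560:]=p
o=cv2.resize(o,None,fx=.72,fy=.72,interpolation=cv2.INTER_AREA);cv2.imwrite("pics/end.png",o[:,:,::-1]);print(o.shape)
E
```

```text
clock: 13.58
tool_pos: [0.5083, 0.1863, 0.1969]
eef_rot: [0.996, 0.09, 0.0, -0.0]
contact_force: [1.3, -0.3, 0.5]
opening: 0.498
finger_force: 0.0
clock: 14.25
tool_pos: [0.4434, 0.1734, 0.3074]
eef_rot: [0.996, 0.091, -0.003, 0.001]
contact_force: [-0.9, 0.1, -0.7]
opening: 0.499
finger_force: 0.0
(302, 783, 3)
```

View pics/end.png

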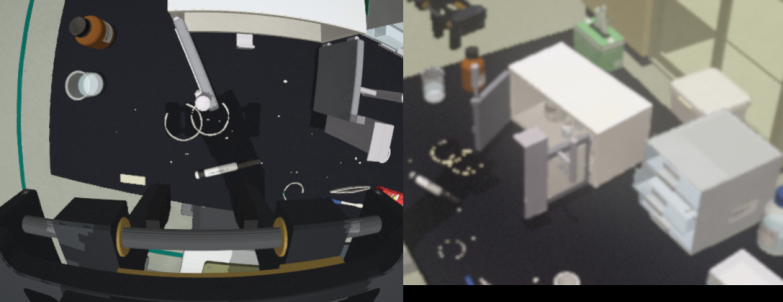

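Both doors stand open and the bystanders are in place. The knob's top is at about (282,142) in the wrist image. I'll check the bolt's height with the depth image, then hand in.

Run:
```python
from h import *
c=optics.get_calibration("wrist");p,d=optics.snapshot("wrist")
for z in(.207,.222,.23):
    q=wray(c,282,142,z)[:2]-[0,136];print(z,q.round(1),np.hypot(*q).round(1),"angle",np.degrees(np.arctan2(-q[0],-q[1])).round(1)-4.5)
E=c['extrinsics'];R=E[:3,:3];a=np.array([282-c['cx'],142-c['cy']]);ra=np.hypot(*a);t=ra/c['fx']
dd=np.median(d[139:146,279:286]);P=np.r_[a/ra*np.tan(t),1]*dd;print("depth z",(R.T@(P-E[:3,3])))
```

```text
0.207 [-108.4  -33.4] 113.5 angle 68.4
0.222 [-107.2  -33.3] 112.3 angle 68.3
0.23 [-106.6  -33.2] 111.6 angle 68.2
depth z [0.5058439  0.18223648 0.22781256]
```

The knob's top is at 228 mm, so the bolt is about 21 mm up. The passive door is open about 68°.

```bash
python3 -c "
from plant import workorder;print(workorder.finish_job())"
```

```text
the job is handed in; nothing more can be done
None
```

I handed the job in with the active door open about 85°, the passive door about 68°, the bolt drawn up about 21 mm, and the bottle, beaker and cup untouched; the hand-in gave no verdict.

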